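# Key and seat a curtain-holdback rose

### The arm

A 6-joint arm with a two-finger parallel gripper is mounted at the origin on the work surface. World frame = base frame: x ahead of the robot, y to its left, z up, the work surface at z = 0. Lengths are in mm, angles in rad, forces in N, time in s.
With the tool pointing down it reaches from about 300 to 875 mm from the base axis. Payload 6.4 kg.
Tool frame: the origin (TCP) lies midway between the tips of the shut fingers; the grasp point (between the pads) lies 19 mm behind it; z points along the fingers, y is the line along which they close (so a half turn about z gives the same grasp; the last joint's range is limited). The gripper opens to 88 mm and grips with 3 to 60 N. Pads are 18 mm wide; open, the fingers measure 123 mm over their backs; the gripper's body (75 mm by 187 mm) begins 45 mm behind the grasp point.
Start: joints at [-1.372, 0.181, 1.607, -0, 1.354, -0.206], TCP at [226.472, -528.537, 210.314] pointing down, gripper open.
Joint ranges: [-2.99, 2.99], [-0.89, 2.07], [0.3, 2.58], [-1.14, 4.28], [0, 2.63], [-3.12, 3.12]. Speed limits (rad/s): [2.57, 2.57, 3.01, 3.14, 3.14, 3.14].

### API

Orientations are given as a rotation vector (axis times angle).
In Python, from plant import * gives the robot as it stands.
- The arm moves only by the shell command python3 -m creep 'ROWS'. ROWS is JSON, a list of rows, each a list of 7 numbers: the turn, a rotation vector about the tool's x, y, z in degrees, then the shift along the tool's x, y, z in m, then the opening in per cent of the stroke, from 0 (shut) to 100 (fully open). In form: [[rx, ry, rz, x, y, z, jaw], ...]. A call has 1 to 20 rows; each row is the pose to reach, as a shift and turn from the pose commanded when the call began, along the tool's axes at that moment; what a row does not reach only later rows make up. A row lasts 1/10 s, in which the tool goes at most 50 mm and 8.59 degrees, less where a joint would pass 70% of its speed; a pose out of reach is approached as far as the arm can. A call with a gripper value outside its range is refused whole. The fingers move at their own pace and stop on an object; the grip force is fixed at half the most. Time passes only in rows, so rows that repeat a pose let the fingers close. It gives the time, the measured TCP pose, the force, the opening and the grip force at its end, in the units of the state.
- get_state(): the state, without advancing time (a new reading comes with each control period).
- capture(name): name is "scene" or "top" or "wrist"; returns a dict with "image" (384x512x3 uint8, red, green, blue), "z_map" (384x512 float32, mm along the optical axis (not along the pixel's ray), 0 where there is no reading), "camera_matrix" (3x3 intrinsics, pixels), "world_from_camera" (4x4, takes a point from camera to world coordinates); the wrist camera has in their place "T_tool_cam" (4x4, takes a point from camera to tool coordinates, whose origin is the TCP and whose axes are the flange's). Camera axes: x right, y up, looking along -z (the intrinsics and any distortion apply to the point x, -y, -z); pixel columns grow to the right and rows downward; lengths in mm; the calibration is good to about 2 mm. The wrist camera is an equidistant fisheye: a pixel r from the principal point sees the ray r / f radians off the axis. A picture is of the moment at which its call begins: read the wrist's pose just before it.
- finish_job(): hands the job in; it is judged then, once.
The state is a dict: "time_s": time; "joint_pos": joint angles; "qd": joint speeds; "joint_efforts": joint torques, N m; "tcp_pos": TCP position; "tool_rot": TCP orientation; "contact_force": force on the tool from outside, world axes, zero at the start; "torque": the same for the moment, N m; "finger_gap": finger opening in mm; "grasp_force": force on a finger pad.
Only numpy, scipy, OpenCV 4.12 (cv2) and the standard library are available. Lean on these libraries where they do the work, as an engineer would, in place of code of your own. Each camera call takes 0.05 s, during which the arm holds its last target. There are 200 camera calls.

### The job

The white holdback rose is waiting proud of the yellow board because the notch in its rim is not over the board's locating pin. With a fingertip, push the rose round by its small off-centre black stud until the notch is over the pin (where the red mark is), then press the rose down fully home on the board and let go. Do not lift the rose and do not force it down, and leave the paint tin, the glue bottle and the moulding offcut where they stand.

Things in the scene. Friction and masses are not known exactly. Their poses are not given: they have to be found in the camera images.
- board: yellow board lying flat, fixed to the bench, 150 (x) x 190 (y) x 18 mm. Origin: centre of its underside, straight below the rose's pivot; z up. Its x axis points from the pivot to the locating pin and on to the red mark (16 x 5 mm, painted on the board 45 to 61 mm from the pivot).
- pin_top (a point): top of the dark upright locating pin, 8 mm in diameter, round-topped, standing 7 mm out of the board, 36 mm from the pivot; fixed. The rose hides most of it until the notch comes over it; its outer 2 mm peep out past the rim.
- rose: white disc, 76 mm across, 8 mm thick, level. Origin: on its upright pivot axis, at the underside; its x axis points to its stud and notch. It turns either way under light friction (0.03 N m, 1 to 2 N at the stud), has no spring, and starts 0.8 to 3.1 rad either way from the pin (turn it the shorter way). On its face, in the middle, stands a brass hub 18 mm in diameter, 16 mm tall.
- rose_notch (a point): middle of the notch in the rose's rim, 36 mm from the pivot, at the height of the underside. The notch is 12 mm wide, open outwards, through the whole thickness; it must be over the 8 mm pin (2 mm play each side, a little more is caught by the pin's round top) before the rose goes down.
- stud_top (a point): centre of the top of the black stud on the rose, 10 mm in diameter, standing 14 mm above the disc's upper face, 26 mm from the pivot, on the notch's side: the thing to push against with a fingertip, sideways.
- hub_top (a point): centre of the flat top of the brass hub, on the pivot axis, 24 mm above the rose's underside (50 mm above the bench at the start, 42 mm when seated): the place to press.
- rose_press (a joint): how far the rose has been pressed down (m): 0 at the start, with its underside 8 mm above the board; 0.008 fully home, underside on the board; negative if lifted. A tight fit: it slides at about 5 N and stays where left. Off the notch it goes down only 1 to 2 mm, then rests on the pin.
- paint_tin: small closed paint tin standing loose on the bench, 66 mm in diameter, 85 mm tall, origin at the centre of its underside. Not to be moved.
- glue_bottle: white glue bottle with a red cap, 42 mm in diameter, 100 mm tall, standing loose, origin at the centre of its underside. Not to be moved.
- moulding: white offcut of stepped moulding, 36 x 70 x 28 mm (its y is the 70 mm), lying loose, origin at the centre of its underside. Not to be moved.

How it is judged:
By the outcome, as a careful person would: the job done as asked, in the order asked, and still so for the second after the job is handed in, with the robot touching nothing.
It also fails if it takes over 42 s, if anything falls off the work surface, if the arm or the gripper's body presses on something with over 40 N, if the wrist force passes 120 N, or if a joint passes its speed limit or range.

## Working session

There is one attempt and no reset: what is moved stays moved. The work goes in short steps, Python scripts to look and compute and a shell command to move; the robot and the scene stay as the last step left them, time stands still between calls to the robot, and variables do not carry over. Pictures are saved under pics/ and viewed, at most 10 in all, crops included, and the job is handed in when it is done.

```bash
mkdir -p pics
cat > h.py <<'E'
from plant import *
import numpy as np, cv2
def save(n,f):
    c=capture(n); cv2.imwrite('pics/'+f,c['image'][:,:,::-1]); np.savez('pics/'+f[:-4]+'.npz',**c); return c
def ray(c,u,v):
    K=c['camera_matrix'];T=c['world_from_camera']
    d=np.array([(u-K[0,2])/K[0,0],-(v-K[1,2])/K[1,1],-1.]);return T[:3,3],T[:3,:3]@d
def onz(c,u,v,z):
    o,d=ray(c,u,v);return o+d*(z-o[2])/d[2]
def cloud(c):
    u,v=np.meshgrid(np.arange(512),np.arange(384));K=c['camera_matrix'];T=c['world_from_camera'];z=c['z_map']
    p=np.stack([(u-K[0,2])/K[0,0]*z,-(v-K[1,2])/K[1,1]*z,-z],-1);return p@T[:3,:3].T+T[:3,3]
E
python3 - <<'E'
from h import *
s=get_state();print(s)
a=save('top','top1.png');b=save('scene','scene1.png')
print([k for k in a],a['camera_matrix'],a['world_from_camera'])
cv2.imwrite('pics/both.png',cv2.resize(np.vstack([a['image'],b['image']])[:,:,::-1],(400,600)))
E
```

```text
{'time_s': 0.0, 'joint_pos': array([-1.37227938e+00,  1.81515426e-01,  1.60797028e+00, -3.93605794e-05,
        1.35378462e+00, -2.06279106e-01]), 'qd': array([-1.63786584e-03, -1.24599189e-03, -2.26425410e-03,  1.24282286e-03,
       -3.15365953e-04, -2.27886176e-05]), 'joint_efforts': array([ 6.61408503e-04, -4.33869946e+01, -3.41850471e+01,  7.03379628e-02,
        3.84360552e-02, -1.62672495e-04]), 'tcp_pos': array([ 226.35425579, -527.95895143,  209.44280471]), 'tool_rot': array([-3.07581817e+00, -6.31195573e-01,  5.01112058e-05]), 'contact_force': array([ 0.33595312, -0.50373253,  0.04423812]), 'torque': array([ 0.02148006, -0.01175058,  0.04941931]), 'grasp_force': 0.0, 'finger_gap': 88.0273123772051}
['image', 'z_map', 'camera_matrix', 'world_from_camera'] [[411.08548553   0.         254.60561535]
 [  0.         411.08548553 197.16456587]
 [  0.           0.           1.        ]] [[ 2.73218550e-03  9.99088408e-01 -4.26014947e-02  4.98649548e+02]
 [-9.99780142e-01  3.61478586e-03  2.06543421e-02  8.33615812e+01]
 [ 2.07895091e-02  4.25356969e-02  9.98878627e-01  1.09042484e+03]
 [ 0.00000000e+00  0.00000000e+00  0.00000000e+00  1.00000000e+00]]
```

View pics/top1.png

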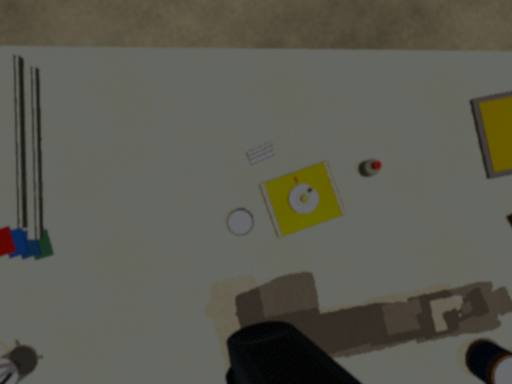

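View pics/scene1.png

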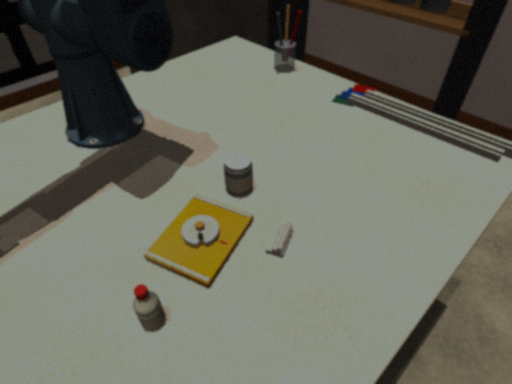

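The top view shows the board near (303,198) with the red mark near (295,180) and the dark stud near (308,191). The tin is at (240,222), the bottle at (370,167) and the moulding at (260,153).

Run:
```python
from h import *
for n in ('top','scene'):
    c=dict(np.load(f'pics/{n}1.npz'));im=c['image'];hsv=cv2.cvtColor(im,cv2.COLOR_RGB2HSV).astype(int)
    P=cloud(c)
    print(n)
    H,S,V=hsv[...,0],hsv[...,1],hsv[...,2]
    roi=np.zeros(H.shape,bool)
    if n=='top': roi[155:240,255:348]=1
    else: roi[195:285,145:255]=1
    y=roi&(S>150)&(H>20)&(H<35)&(V>90)
    lab,k=None,None
    m=y.astype(np.uint8);cs,_=cv2.findContours(m,cv2.RETR_EXTERNAL,cv2.CHAIN_APPROX_NONE)
    cn=max(cs,key=cv2.contourArea);hull=np.zeros_like(m);cv2.fillPoly(hull,[cv2.convexHull(cn)],1)
    r=cv2.minAreaRect(np.array([onz(c,*q[0],18)[:2] for q in cn],np.float32));print('board',r)
    ins=hull>0
    red=ins&((H<8)|(H>172))&(S>120)
    w=ins&(S<70)&(V>90); d=ins&(V<60)
    for nm,mm,z in(('red',red,18),('white',w,34),('dark',d,48)):
        k,lab,st,ce=cv2.connectedComponentsWithStats(mm.astype(np.uint8))
        for i in range(1,k):
            if st[i,4]>=4: print(nm,st[i],ce[i].round(1),onz(c,*ce[i],z).round(1),np.median(P[lab==i],0).round(1))
    k,lab,st,ce=cv2.connectedComponentsWithStats(w.astype(np.uint8));i=1+st[1:,4].argmax()
    cn=max(cv2.findContours((lab==i).astype(np.uint8),0,1)[0],key=cv2.contourArea)
    q=np.array([onz(c,*p[0],34)[:2] for p in cn],np.float32);print('disc',cv2.minEnclosingCircle(q))
    x0,y0,s=(275,165,60) if n=='top' else (165,195,80)
    cv2.imwrite(f'pics/{n}crop.png',cv2.resize(im[y0:y0+s,x0:x0+s,::-1],(400,400),interpolation=cv2.INTER_CUBIC))
a,b=[cv2.imread(f'pics/{n}crop.png') for n in('top','scene')]
cv2.imwrite('pics/crops.png',np.hstack([a,b]))
```

```text
top
board ((541.5624389648438, -63.69670867919922), (146.2930145263672, 163.9461669921875), 19.528173446655273)
white [289 184  29  29 586] [302.8 198.8] [539.9 -62.8  34. ] [539.3 -60.8  33.9]
dark [308 189   3   3   6] [309.2 189.8] [562.3 -77.2  48. ] [562.  -77.   47.5]
disc ((541.1746826171875, -63.472984313964844), 37.95077133178711)
scene
board ((541.9710693359375, -64.34607696533203), (148.24386596679688, 165.7615966796875), 19.392457962036133)
white [182 215  37  29 724] [199.8 229. ] [541.8 -65.8  34. ] [542.5 -65.7  33.4]
dark [199 234   4   7  20] [200.2 236.8] [568.1 -83.5  48. ] [564.7 -81.6  43.5]
dark [214 237   3   4   8] [215.1 238.8] [592.6 -66.1  48. ] [576.7 -55.3  22.4]
disc ((541.4880981445312, -65.56370544433594), 38.69092559814453)
```

View pics/crops.png

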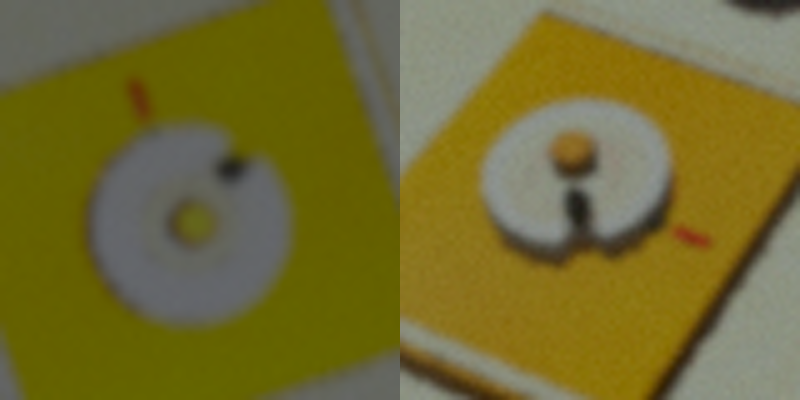

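The crops show the notch and stud at about −34° and the red mark at about +19.5° (the board's axis). That makes the turn about 53° counter-clockwise. I'll work out the approach next.

```bash
cat >> h.py <<'E'
from scipy.spatial.transform import Rotation as Ro
def to(target,yawx=None,s=None):
    s=s or get_state();R=Ro.from_rotvec(s['tool_rot']);d=R.inv().apply(np.array(target)-s['tcp_pos'])/1000
    x=R.apply([1,0,0]);cur=np.degrees(np.arctan2(x[1],x[0]))
    print('tool x yaw',cur.round(2),'tilt',R.apply([0,0,1]).round(3),'tcp',s['tcp_pos'].round(1),'shift',d.round(4),'rz',None if yawx is None else round(cur-yawx,2));return d
E
python3 - <<'E'
from h import *
p=np.array([541.3,-64.2]);th=np.radians(-34);u=np.array([np.cos(th),np.sin(th)]);t=np.array([-u[1],u[0]])
c=p+26*u-36*t;print(c)
to([*c,130],-34)
E
```

```text
[ 542.72403236 -108.5843681 ]
tool x yaw 23.19 tilt [-0.     0.001 -1.   ] tcp [ 226.4 -528.   209.5] shift [ 0.456  -0.2608  0.0801] rz 57.19
```

```bash
python3 -m creep '[[0,0,0,0.04,-0.023,0,0],[0,0,8,0.08,-0.046,0,0],[0,0,16,0.12,-0.069,0,0],[0,0,24,0.16,-0.092,0,0],[0,0,32,0.2,-0.115,0,0],[0,0,40,0.24,-0.138,0.01,0],[0,0,48,0.28,-0.161,0.02,0],[0,0,57.2,0.32,-0.184,0.03,0],[0,0,57.2,0.36,-0.207,0.045,0],[0,0,57.2,0.4,-0.23,0.06,0],[0,0,57.2,0.44,-0.252,0.07,0],[0,0,57.2,0.456,-0.2608,0.08,0],[0,0,57.2,0.456,-0.2608,0.08,0],[0,0,57.2,0.456,-0.2608,0.08,0],[0,0,57.2,0.456,-0.2608,0.08,0]]'
python3 - <<'E'
from h import *
to([542.7,-108.6,130],-34);s=get_state();print(s['finger_gap'],s['contact_force'])
c=save('wrist','w1.png');print(c['camera_matrix'],c['T_tool_cam'])
E
```

```text
time_s: 1.6
tcp_pos: [542.6, -110.3, 130.7]
tool_rot: [3.003, -0.92, 0.0]
contact_force: [1.3, -0.5, 0.8]
finger_gap: 0.3
grasp_force: 0.0
tool x yaw -34.07 tilt [ 0. -0. -1.] tcp [ 542.6 -110.3  130.7] shift [-0.0008 -0.0015  0.0007] rz -0.07
0.30213916377092054 [ 1.33208415 -0.47037702  0.84110054]
[[297.31863964   0.         258.10463473]
 [  0.         297.31863964 191.07586675]
 [  0.           0.           1.        ]] [[-3.76042670e-04  9.65833791e-01  2.59162008e-01  6.54330319e+01]
 [ 9.99999834e-01  2.49774362e-04  5.20146026e-04 -2.84152533e-01]
 [ 4.37642583e-04  2.59162160e-01 -9.65833724e-01 -1.74909069e+02]
 [ 0.00000000e+00  0.00000000e+00  0.00000000e+00  1.00000000e+00]]
```

View pics/w1.png

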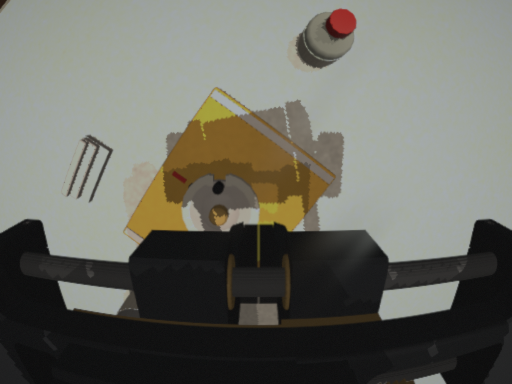

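In the wrist view the stud is at (218,187), the hub at (219,213) and the red mark at (179,177). The shut tips span about columns 232–286 near row 225. I'll measure these three by ray.

```bash
cat >> h.py <<'E'
def wz(c,s,u,v,z):
    K=c['camera_matrix'];a=(u-K[0,2])/K[0,0];b=(v-K[1,2])/K[1,1];r=np.hypot(a,b)+1e-9
    d=np.array([np.sin(r)*a/r,-np.sin(r)*b/r,-np.cos(r)]);T=np.array(c['T_tool_cam'])
    R=Ro.from_rotvec(s['tool_rot']);o=R.apply(T[:3,3])+s['tcp_pos'];d=R.apply(T[:3,:3]@d);return o+d*(z-o[2])/d[2]
def wmeas(c,s,dz=0):
    im=c['image'];hsv=cv2.cvtColor(im,cv2.COLOR_RGB2HSV).astype(int);H,S,V=hsv[...,0],hsv[...,1],hsv[...,2]
    out={}
    roi=np.zeros(H.shape,bool);roi[100:228,130:330]=1
    for nm,mm,z in(('red',roi&((H<6)|(H>172))&(S>120)&(V>50),18),('stud',roi&(V<32),48-dz),('brass',roi&(S>90)&(H>8)&(H<35),50-dz)):
        k,lab,st,ce=cv2.connectedComponentsWithStats(mm.astype(np.uint8))
        for i in range(1,k):
            if 15<st[i,4]<1500 and st[i,1]+st[i,3]<228: print(nm,st[i],ce[i].round(1),wz(c,s,*ce[i],z).round(1))
E
python3 - <<'E'
from h import *
c=dict(np.load('pics/w1.npz'));s=get_state();wmeas(c,s)
im=c['image'][155:228,165:285,::-1];cv2.imwrite('pics/w1c.png',cv2.resize(im,None,fx=6,fy=6,interpolation=cv2.INTER_CUBIC))
E
```

```text
red [173 172  13  10  53] [178.7 176.7] [590.9 -45.4  18. ]
stud [213 181  11  13  96] [217.8 187.4] [563.1 -80.   48. ]
brass [231 100  99  75 367] [281.9 136.1] [ 569.3 -152.8   50. ]
brass [209 205  19  21 306] [218.1 214.8] [542.2 -65.4  50. ]
```

View pics/w1c.png

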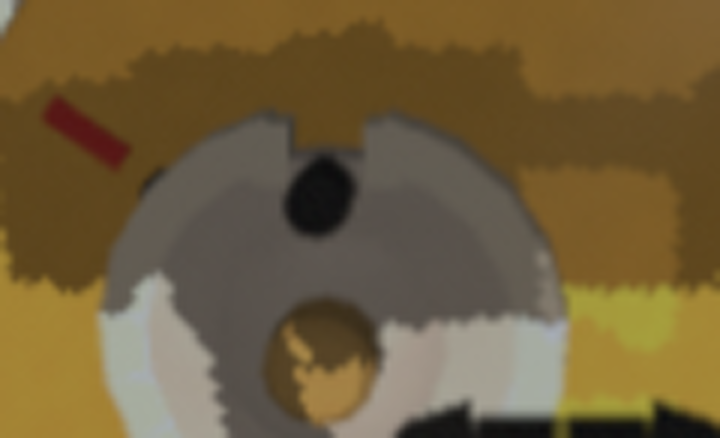

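Run:
```python
from h import *
p=np.array([541.5,-64.8]);th=np.radians(-35);u=np.array([np.cos(th),np.sin(th)]);t=np.array([-u[1],u[0]])
to([*(p+26*u-36*t),41],-35);to([*(p+26*u-24*t),41],-35)
```

```text
tool x yaw -34.1 tilt [ 0.001 -0.001 -1.   ] tcp [ 542.6 -110.5  130.9] shift [-0.0012 -0.0009  0.0899] rz 0.9
tool x yaw -34.1 tilt [ 0.001 -0.001 -1.   ] tcp [ 542.6 -110.5  130.9] shift [-0.001  -0.0129  0.0899] rz 0.9
```

```bash
python3 -m creep '[[0,0,0.9,-0.001,-0.001,0.03,0],[0,0,0.9,-0.001,-0.001,0.06,0],[0,0,0.9,-0.001,-0.001,0.08,0],[0,0,0.9,-0.001,-0.001,0.088,0],[0,0,0.9,-0.001,-0.001,0.09,0],[0,0,0.9,-0.001,-0.001,0.09,0],[0,0,0.9,-0.001,-0.001,0.09,0]]'
python3 -m creep '[[0,0,0,0,-0.004,0,0],[0,0,0,0,-0.008,0,0],[0,0,0,0,-0.01,0,0],[0,0,0,0,-0.01,0,0],[0,0,0,0,-0.01,0,0],[0,0,0,0,-0.01,0,0]]'
python3 - <<'E'
from h import *
to([541.5,-64.8,41],-35)
s=get_state();c=save('wrist','w2.png');wmeas(c,s)
E
```

```text
time_s: 2.35
tcp_pos: [543.6, -108.5, 41.7]
tool_rot: [2.997, -0.943, 0.004]
contact_force: [-0.4, -0.3, 1.1]
finger_gap: 0.6
grasp_force: 0.0
time_s: 2.95
tcp_pos: [548.3, -99.6, 40.3]
tool_rot: [2.997, -0.942, -0.0]
contact_force: [0.2, 0.1, 0.0]
finger_gap: 0.5
grasp_force: 0.0
tool x yaw -34.9 tilt [-0.  0. -1.] tcp [548.3 -99.6  40.3] shift [-0.0255 -0.0247 -0.0007] rz 0.1
red [154 196  20  15 114] [163.3 203.1] [590.4 -45.4  18. ]
brass [247 100  83  62 403] [289.7 129. ] [ 585.  -146.2   50. ]
```

View pics/w2.png

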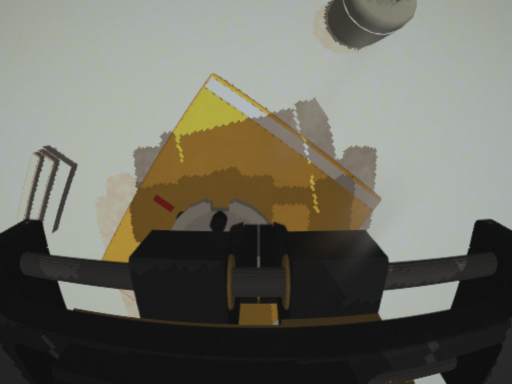

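```bash
cat >> h.py <<'E'
def arc(P,angs):
    P=np.array(P)
    for a in angs:
        r=np.radians(-a);R=np.array([[np.cos(r),-np.sin(r)],[np.sin(r),np.cos(r)]]);print(a,(P-R@P).round(4))
E
python3 -c "
from h import *
arc([-.0255,-.0247],[3,6,10,14,18,22,26,30,34,38,42,45,47])"
```

```text
3 [ 0.0013 -0.0014]
6 [ 0.0024 -0.0028]
10 [ 0.0039 -0.0048]
14 [ 0.0052 -0.0069]
18 [ 0.0064 -0.0091]
22 [ 0.0074 -0.0114]
26 [ 0.0082 -0.0137]
30 [ 0.0089 -0.0161]
34 [ 0.0095 -0.0185]
38 [ 0.0098 -0.0209]
42 [ 0.01   -0.0234]
45 [ 0.01   -0.0253]
47 [ 0.01   -0.0265]
```

```bash
python3 -m creep '[[0,0,-3,0.0013,-0.0014,0,0],[0,0,-6,0.0024,-0.0028,0,0],[0,0,-10,0.0039,-0.0048,0,0],[0,0,-14,0.0052,-0.0069,0,0],[0,0,-18,0.0064,-0.0091,0,0],[0,0,-22,0.0074,-0.0114,0,0],[0,0,-26,0.0082,-0.0137,0,0],[0,0,-30,0.0089,-0.0161,0,0],[0,0,-34,0.0095,-0.0185,0,0],[0,0,-38,0.0098,-0.0209,0,0],[0,0,-42,0.01,-0.0234,0,0],[0,0,-45,0.01,-0.0253,0,0],[0,0,-47,0.01,-0.0265,0,0],[0,0,-47,0.01,-0.0265,0,0],[0,0,-47,0.01,-0.0265,0,0],[0,0,-47,0.01,-0.0265,0,0]]'
python3 - <<'E'
from h import *
to([541.5,-64.8,41],20.5)
s=get_state();c=save('wrist','w3.png');wmeas(c,s)
im=c['image'][150:250,130:290,::-1];cv2.imwrite('pics/w3c.png',cv2.resize(im,None,fx=5,fy=5,interpolation=cv2.INTER_CUBIC))
E
```

```text
time_s: 4.6
tcp_pos: [571.6, -83.7, 40.3]
tool_rot: [-3.124, -0.33, 0.0]
contact_force: [0.4, 0.2, -0.2]
finger_gap: 0.5
grasp_force: 0.0
tool x yaw 12.05 tilt [-0.  0. -1.] tcp [571.6 -83.7  40.3] shift [-0.0255 -0.0248 -0.0007] rz -8.45
red [206 161  10  23 140] [210.5 172. ] [590.6 -45.6  18. ]
stud [210 192   9   4  25] [213.9 193.6] [585.1 -53.4  48. ]
```

View pics/w3c.png

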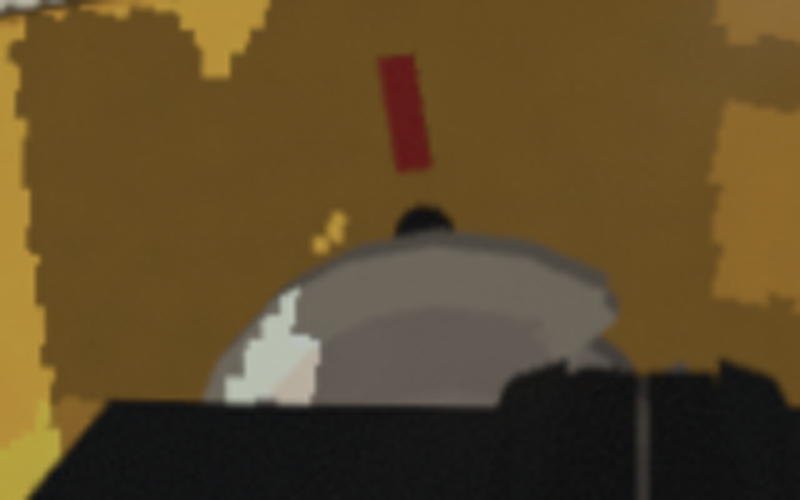

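The red mark and pin are at the top. The notch's leading edge shows near px (252,207), so the rose turned only partway: the tips are thinner than assumed. I'll estimate the notch angle and continue the arc.

Run:
```python
from h import *
s=get_state();c=dict(np.load('pics/w3.npz'));p=np.array([541.5,-64.8])
for q,z in(((251,205),34),((253.5,210),34),((215,193.5),25),((210.5,172),18)):
    w=wz(c,s,*q,z)[:2]-p;print(w.round(1),np.hypot(*w).round(1),np.degrees(np.arctan2(w[1],w[0])).round(1))
arc([-.0255,-.0248],[4,8,12,16,20,23,25,26,27,28])
```

```text
[ 37. -12.] 38.9 -18.0
[ 34.  -14.2] 36.9 -22.7
[36.9 12.8] 39.1 19.2
[49.1 19.2] 52.7 21.3
4 [ 0.0017 -0.0018]
8 [ 0.0032 -0.0038]
12 [ 0.0046 -0.0058]
16 [ 0.0058 -0.008 ]
20 [ 0.0069 -0.0102]
23 [ 0.0077 -0.0119]
25 [ 0.0081 -0.0131]
26 [ 0.0083 -0.0137]
27 [ 0.0085 -0.0143]
28 [ 0.0087 -0.0149]
```

```bash
python3 -c "
from h import *
arc([-.0255,-.0248],[24,28,32,36,38,40])"
```

```text
24 [ 0.0079 -0.0125]
28 [ 0.0087 -0.0149]
32 [ 0.0093 -0.0173]
36 [ 0.0097 -0.0197]
38 [ 0.0099 -0.021 ]
40 [ 0.01   -0.0222]
```

```bash
python3 -m creep '[[0,0,-4,0.0017,-0.0018,0,0],[0,0,-8,0.0032,-0.0038,0,0],[0,0,-12,0.0046,-0.0058,0,0],[0,0,-16,0.0058,-0.008,0,0],[0,0,-20,0.0069,-0.0102,0,0],[0,0,-24,0.0079,-0.0125,0,0],[0,0,-28,0.0087,-0.0149,0,0],[0,0,-32,0.0093,-0.0173,0,0],[0,0,-36,0.0097,-0.0197,0,0],[0,0,-38,0.0099,-0.021,0,0],[0,0,-40,0.01,-0.0222,0,0],[0,0,-40,0.01,-0.0222,0,0],[0,0,-40,0.01,-0.0222,0,0],[0,0,-40,0.01,-0.0222,0,0]]'
python3 - <<'E'
from h import *
to([541.5,-64.8,41],20.5)
s=get_state();c=save('wrist','w4.png');t=save('scene','scene4.png')
im=c['image'][150:250,130:290,::-1];a=cv2.resize(im,None,fx=5,fy=5,interpolation=cv2.INTER_CUBIC)[:,:640]
b=cv2.resize(t['image'][195:275,160:250,::-1],(160*7//4,500*1//2));f=np.zeros((500,800,3),np.uint8)
f[:,:520]=a[:,280:800][:,:520] if a.shape[1]>=800 else a[:,:520]; f[:250,520:800]=b
cv2.imwrite('pics/v4.png',f)
E
```

```text
time_s: 6.05
tcp_pos: [576.9, -59.9, 40.3]
tool_rot: [2.823, 1.378, 0.0]
contact_force: [-0.7, -0.2, -0.6]
finger_gap: 0.6
grasp_force: 0.0
tool x yaw 52.04 tilt [ 0. -0. -1.] tcp [576.9 -59.9  40.3] shift [-0.0256 -0.0249 -0.0007] rz 31.54
```

View pics/v4.png

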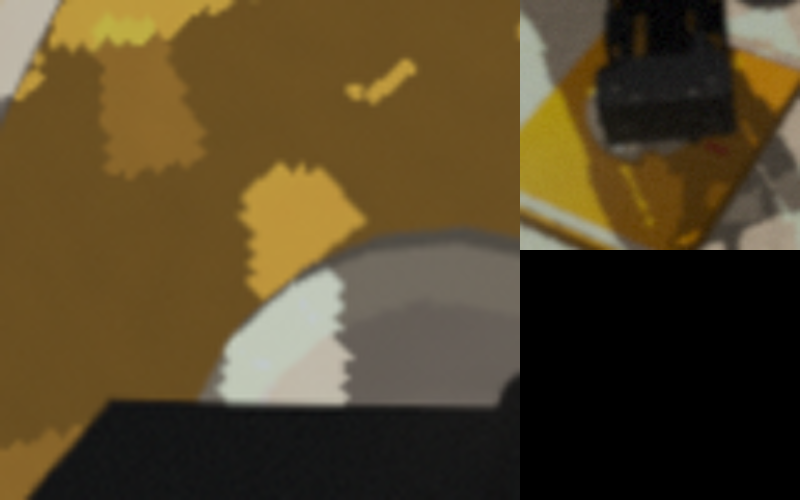

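The left panel shows only the rim because I cropped the wrong half. I'll back off, rise and measure stud and mark with masks from the earlier viewing geometry.

```bash
python3 -m creep '[[0,0,0,0,0.006,0,0],[0,0,0,0,0.012,0,0],[0,0,0,0,0.012,-0.03,0],[0,0,0,0,0.012,-0.07,0],[0,0,0,0,0.012,-0.09,0],[0,0,0,0,0.012,-0.09,0],[0,0,0,0,0.012,-0.09,0],[0,0,0,0,0.012,-0.09,0]]'
python3 - <<'E'
from h import *
s=get_state();c=save('wrist','w5.png');wmeas(c,s)
cv2.imwrite('pics/w5c.png',cv2.resize(c['image'][130:230,150:310,::-1],None,fx=5,fy=5,interpolation=cv2.INTER_CUBIC))
E
```

```text
time_s: 6.95
tcp_pos: [585.3, -67.0, 128.5]
tool_rot: [-2.821, -1.378, 0.003]
contact_force: [0.6, -0.1, 0.2]
finger_gap: 0.8
grasp_force: 0.0
red [245 155  11  14  56] [250.1 161.5] [590.3 -45.8  18. ]
brass [130 100  48  90 186] [152.1 144.4] [535.4  24.6  50. ]
brass [210 203  19  21 304] [219.  213.4] [542.6 -62.1  50. ]
```

View pics/w5c.png

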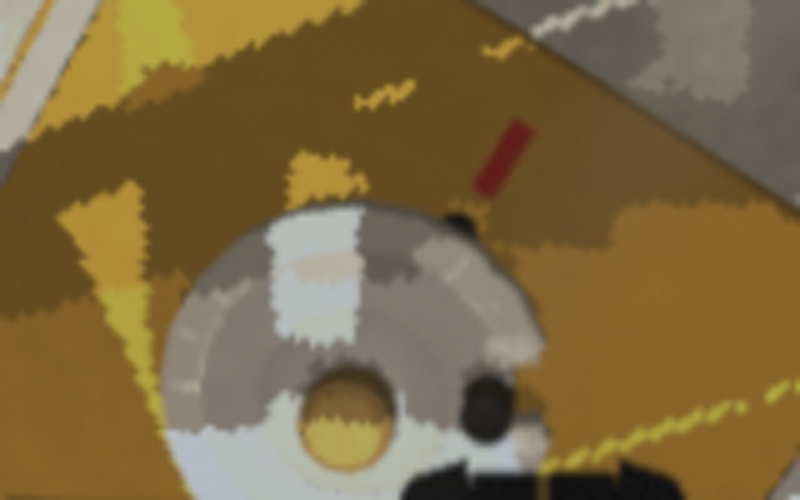

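Run:
```python
from h import *
s=get_state();c=dict(np.load('pics/w5.npz'));p=np.array([541.5,-64.8])
for n,q,z in(('stud',(247.6,212),48),('notchedge',(258.5,199.5),34),('hub',(219.5,212),50),('pin',(242,175),25),('tipL',(232,227),130),('redin',(247,167.5),18),('redout',(254.5,156),18)):
    w=wz(c,s,*q,z)[:2];d=w-p;print(n,w.round(1),np.hypot(*d).round(1),np.degrees(np.arctan2(d[1],d[0])).round(1))
c=dict(np.load('pics/w2.npz'));
```

```text
stud [563.5 -77.3] 25.3 -29.6
notchedge [575.9 -77.3] 36.6 -19.9
hub [543.7 -61.2] 4.2 57.9
pin [576.8 -50.4] 38.1 22.2
tipL [569.6 -59. ] 28.7 11.7
redin [584.1 -48.5] 45.6 21.0
redout [596.8 -44. ] 59.1 20.6
```

The stud hasn't moved: relative to the hub it is still at about −35°, so the tip missed it. I'll check the real finger geometry and the stud height from the wrist depth map.

```bash
cat >> h.py <<'E'
def wtool(c):
    K=c['camera_matrix'];u,v=np.meshgrid(np.arange(512),np.arange(384));a=(u-K[0,2])/K[0,0];b=(v-K[1,2])/K[1,1];r=np.hypot(a,b)+1e-9
    z=c['z_map'];q=z*np.tan(r);P=np.stack([q*a/r,-q*b/r,-z],-1);T=np.array(c['T_tool_cam']);return P@T[:3,:3].T+T[:3,3]
E
python3 - <<'E'
from h import *
np.set_printoptions(suppress=True,linewidth=150)
s=get_state();c=dict(np.load('pics/w5.npz'));P=wtool(c)
for v in range(221,320,8): print(v,P[v,250].round(),P[v,236].round(),P[v,270].round())
W=Ro.from_rotvec(s['tool_rot']).apply(P.reshape(-1,3)).reshape(P.shape)+s['tcp_pos']
for q in((247,211),(248,213),(219,212),(219,209),(225,190),(210,190)): print(q,W[q[1],q[0]].round(1))
M=(P[...,2]>-45)&(P[...,2]<12)&(abs(P[...,0])<30)&(abs(P[...,1])<40)&(c['z_map']>0)
Q=P[M]
for a in range(-45,12,4):
    k=Q[(Q[:,2]>=a)&(Q[:,2]<a+4)]
    if len(k):print(a,len(k),k.min(0).round(1),k.max(0).round(1))
E
```

```text
221 [-35.  -9.  94.] [-35. -22.  93.] [-42.  11. 111.]
229 [  9.  -5. -36.] [ 11. -12. -40.] [ 10.   5. -36.]
237 [  9.  -5. -45.] [ 11. -11. -50.] [ 10.   5. -48.]
245 [  9.  -4. -55.] [ 11. -10. -59.] [  9.   5. -55.]
253 [  9.  -4. -63.] [ 11. -10. -66.] [  9.   4. -62.]
261 [  9.  -4. -69.] [ 11.  -9. -73.] [ 10.   4. -70.]
269 [  27.   -3. -107.] [  27.   -6. -107.] [  26.    3. -106.]
277 [  26.   -3. -109.] [  26.   -6. -110.] [  26.    2. -109.]
285 [  24.   -3. -110.] [  25.   -6. -111.] [  24.    2. -110.]
293 [  22.   -3. -110.] [  23.   -6. -112.] [  23.    2. -112.]
301 [ -8.  -4. -74.] [  5.  -8. -91.] [ -7.   4. -74.]
309 [-167.  -11.  128.] [  2.  -8. -92.] [-168.   14.  129.]
317 [-181.  -11.  129.] [ -0.  -8. -93.] [-181.   14.  129.]
(247, 211) [563.5 -76.3  47.4]
(248, 213) [563.3 -78.1  48.5]
(219, 212) [543.6 -60.8  50.8]
(219, 209) [545.4 -58.7  50.6]
(225, 190) [556.6 -50.7  33.4]
(210, 190) [546.  -41.6  35.9]
-45 181 [  8.6 -14.4 -45. ] [ 11.5  12.8 -41. ]
-41 177 [  8.8 -15.  -41. ] [ 11.5  13.5 -37. ]
-37 163 [  8.5 -14.5 -37. ] [ 11.5  13.4 -33. ]
-33 116 [  9.  -12.6 -33. ] [ 11.5  11.5 -29. ]
-29 7 [  9.2  -9.2 -28.9] [ 10.9   8.2 -27.7]
```

The visible fingers end about 30 mm above the stated TCP, so the tip passed over everything at z≈70. I'll cross-check this from the fixed cameras before going lower.

Run:
```python
from h import *
s=get_state();R=Ro.from_rotvec(s['tool_rot'])
c=save('scene','scene6.png');P=cloud(c);Q=R.inv().apply((P.reshape(-1,3)-s['tcp_pos'])).reshape(P.shape)
M=(abs(Q[...,0])<25)&(abs(Q[...,1])<30)&(Q[...,2]<60)&(Q[...,2]>-100)&(c['z_map']>0)
k=Q[M]
for a in range(-100,60,8):
    j=k[(k[:,2]>=a)&(k[:,2]<a+8)]
    if len(j):print(a,len(j),j.min(0).round(),j.max(0).round())
K=c['camera_matrix'];T=c['world_from_camera'];q=T[:3,:3].T@(s['tcp_pos']-T[:3,3]);u0,v0=int(K[0,2]-K[0,0]*q[0]/q[2]),int(K[1,2]+K[1,1]*q[1]/q[2])
print('tcp px',u0,v0)
im=c['image'][v0-55:v0+45,u0-60:u0+60,::-1].copy();im=cv2.resize(im,None,fx=5,fy=5,interpolation=cv2.INTER_CUBIC);cv2.circle(im,(302,277),4,(255,0,255),-1);cv2.imwrite('pics/s6.png',im)
```

```text
tcp px 208 208
```

View pics/s6.png

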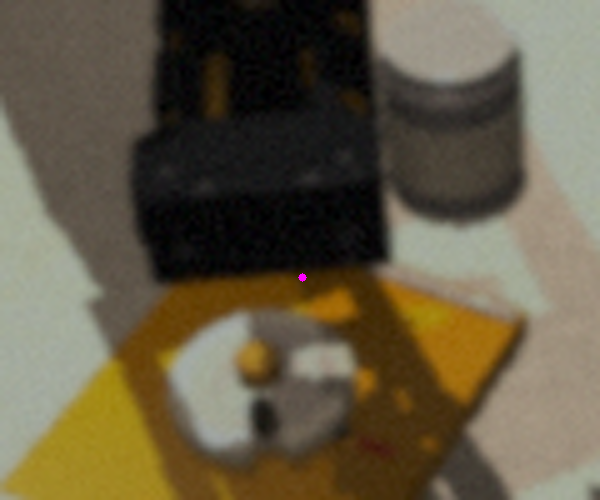

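The view confirms no finger at the stated TCP (magenta dot at (302,277)): the true tip is about 29 mm short of it. I'll use TCP z ≈ 13, putting the tip at about 42, and go back to the start side of the stud.

Run:
```python
from h import *
p=np.array([542.2,-64]);th=np.radians(-35.5);u=np.array([np.cos(th),np.sin(th)]);t=np.array([-u[1],u[0]])
to([*(p+26*u-28*t),128],-35.5)
```

```text
tool x yaw 52.09 tilt [-0.003  0.001 -1.   ] tcp [585.2 -67.  128.5] shift [-0.051  -0.0086  0.0005] rz 87.59
```

```bash
python3 -m creep '[[0,0,8,-0.005,-0.001,0,0],[0,0,16,-0.01,-0.002,0,0],[0,0,24,-0.015,-0.003,0,0],[0,0,32,-0.02,-0.004,0,0],[0,0,40,-0.025,-0.004,0,0],[0,0,48,-0.03,-0.005,0,0],[0,0,56,-0.035,-0.006,0,0],[0,0,64,-0.04,-0.007,0,0],[0,0,72,-0.045,-0.008,0,0],[0,0,80,-0.051,-0.0086,0,0],[0,0,87.6,-0.051,-0.0086,0,0],[0,0,87.6,-0.051,-0.0086,0,0],[0,0,87.6,-0.051,-0.0086,0,0],[0,0,87.6,-0.051,-0.0086,0,0]]'
python3 -c "
from h import *
to([542.2,-64,14],-35.5)"
```

```text
time_s: 8.45
tcp_pos: [548.1, -102.0, 129.9]
tool_rot: [-2.993, 0.954, 0.001]
contact_force: [-0.3, 1.2, -0.6]
finger_gap: 0.7
grasp_force: 0.0
tool x yaw -35.35 tilt [-0.001  0.    -1.   ] tcp [ 548.1 -102.   129.9] shift [-0.0267 -0.0276  0.1159] rz 0.15
```

```bash
python3 -m creep '[[0,0,0,0,0,0.04,0],[0,0,0,0,0,0.08,0],[0,0,0,0,0,0.1,0],[0,0,0,0,0,0.108,0],[0,0,0,0,0,0.11,0],[0,0,0,0,0,0.11,0],[0,0,0,0,0,0.11,0]]'
python3 -m creep '[[0,0,0,0,0,0.002,0],[0,0,0,0,0,0.004,0],[0,0,0,0,0,0.006,0],[0,0,0,0,0,0.006,0],[0,0,0,0,0,0.006,0]]'
python3 - <<'E'
from h import *
to([542.2,-64,14],-35.5);c=save('wrist','w7.png');P=wtool(c)
print(P[225:240:3,250].round())
arc([-.0267,-.0276],[4,8,12,16,20,24,28,30])
E
```

```text
time_s: 9.15
tcp_pos: [549.4, -102.6, 21.8]
tool_rot: [2.992, -0.957, 0.004]
contact_force: [0.2, -0.4, 0.6]
finger_gap: 0.1
grasp_force: 0.0
time_s: 9.65
tcp_pos: [548.1, -102.1, 14.3]
tool_rot: [-2.992, 0.958, 0.0]
contact_force: [0.9, -0.5, 1.1]
finger_gap: 0.3
grasp_force: 0.0
tool x yaw -35.5 tilt [-0.  0. -1.] tcp [ 548.1 -102.1   14.3] shift [-0.027  -0.0276  0.0003] rz -0.0
[[  9.  -5. -32.]
 [  8.  -4. -34.]
 [  8.  -4. -38.]
 [  8.  -4. -42.]
 [  9.  -4. -47.]]
4 [ 0.0019 -0.0019]
8 [ 0.0036 -0.004 ]
12 [ 0.0052 -0.0062]
16 [ 0.0066 -0.0084]
20 [ 0.0078 -0.0108]
24 [ 0.0089 -0.0132]
28 [ 0.0098 -0.0158]
30 [ 0.0102 -0.017 ]
```

```bash
python3 -m creep '[[0,0,0,0,-0.004,0,0],[0,0,0,0,-0.008,0,0],[0,0,0,0,-0.01,0,0],[0,0,0,0,-0.012,0,0],[0,0,0,0,-0.012,0,0],[0,0,0,0,-0.012,0,0]]'
python3 - <<'E'
from h import *
to([542.2,-64,14],20.5);c=save('wrist','w8.png');s=get_state();wmeas(c,s)
P=wtool(c);print('stud tool pts',[P[v,u].round(1).tolist() for v,u in((219,219),(221,221),(222,224))])
arc([-.0267,-.0156],[4,8,12,16,20,24,28,32,36,40,44])
E
```

```text
time_s: 10.3
tcp_pos: [555.2, -92.3, 14.3]
tool_rot: [-2.992, 0.958, -0.0]
contact_force: [-0.3, -1.1, 0.7]
finger_gap: 0.2
grasp_force: 0.2
tool x yaw -35.5 tilt [ 0.  0. -1.] tcp [555.2 -92.3  14.3] shift [-0.027  -0.0154  0.0003] rz -56.0
brass [261 100  69  51 361] [297.1 123.8] [ 594.1 -142.    50. ]
stud tool pts [[2.2, -24.3, -5.1], [0.7, -23.2, -4.8], [-0.1, -21.4, -4.3]]
4 [ 0.001  -0.0019]
8 [ 0.0019 -0.0039]
12 [ 0.0027 -0.0059]
16 [ 0.0033 -0.008 ]
20 [ 0.0037 -0.0101]
24 [ 0.004  -0.0122]
28 [ 0.0042 -0.0144]
32 [ 0.0042 -0.0165]
36 [ 0.0041 -0.0187]
40 [ 0.0038 -0.0208]
44 [ 0.0033 -0.0229]
```

```bash
python3 -m creep '[[0,0,-4,0.001,-0.0019,0,0],[0,0,-8,0.0019,-0.0039,0,0],[0,0,-12,0.0027,-0.0059,0,0],[0,0,-16,0.0033,-0.008,0,0],[0,0,-20,0.0037,-0.0101,0,0],[0,0,-24,0.004,-0.0122,0,0],[0,0,-28,0.0042,-0.0144,0,0],[0,0,-32,0.0042,-0.0165,0,0],[0,0,-34,0.0042,-0.0176,0,0],[0,0,-36,0.0041,-0.0187,0,0],[0,0,-36,0.0041,-0.0187,0,0],[0,0,-36,0.0041,-0.0187,0,0]]'
python3 - <<'E'
from h import *
to([542.2,-64,14],20.5);c=save('wrist','w9.png');s=get_state();wmeas(c,s)
P=wtool(c);W=Ro.from_rotvec(s['tool_rot']).apply(P.reshape(-1,3)).reshape(P.shape)+s['tcp_pos']
# disc face pixels near rim: angle histogram of coverage at r 33..37
M=(W[...,2]>28)&(W[...,2]<40);d=W[...,:2]-[542.2,-64];r=np.hypot(d[...,0],d[...,1]);a=np.degrees(np.arctan2(d[...,1],d[...,0]))
m=M&(r>32)&(r<37);B=(r>32)&(r<37)&(W[...,2]<28)&(W[...,2]>5);S=(W[...,2]>42)&(W[...,2]<52)&(r>18)&(r<34)
for x in range(-40,90,4):
    k=(a>=x)&(a<x+4);print((x,int((m&k).sum()),int((B&k).sum()),int((S&k).sum())),end=' ')
E
```

```text
time_s: 11.55
tcp_pos: [569.2, -79.6, 14.2]
tool_rot: [-3.141, -0.012, 0.001]
contact_force: [-1.1, -1.1, 0.6]
finger_gap: 0.4
grasp_force: 0.4
tool x yaw 0.43 tilt [-0.  0. -1.] tcp [569.2 -79.6  14.2] shift [-0.0268 -0.0158  0.0002] rz -20.07
red [196 176  15  25 176] [203.2 188.2] [590.6 -45.7  18. ]
stud [208 209  11  11  73] [213.7 213.1] [585.3 -56.3  48. ]
(-40, 0, 13, 0) (-36, 2, 17, 0) (-32, 5, 19, 0) (-28, 8, 22, 0) (-24, 24, 24, 0) (-20, 32, 25, 0) (-16, 35, 25, 0) (-12, 30, 26, 0) (-8, 36, 29, 0) (-4, 18, 28, 0) (0, 0, 27, 0) (4, 0, 30, 0) (8, 0, 32, 0) (12, 0, 42, 0) (16, 30, 36, 0) (20, 48, 11, 0) (24, 33, 2, 0) (28, 36, 7, 0) (32, 25, 11, 0) (36, 13, 9, 0) (40, 2, 7, 0) (44, 0, 3, 0) (48, 0, 2, 0) (52, 0, 1, 0) (56, 0, 0, 0) (60, 0, 0, 0) (64, 0, 0, 0) (68, 0, 0, 0) (72, 0, 0, 0) (76, 0, 0, 0) (80, 0, 0, 0) (84, 0, 0, 0) (88, 0, 0, 0)
```

The rose is now turning: its notch is at about 7° and the target is about 20.7°. Next is 10° more.

```bash
cat >> h.py <<'E'
def notch(c,s,p):
    P=wtool(c);W=Ro.from_rotvec(s['tool_rot']).apply(P.reshape(-1,3)).reshape(P.shape)+s['tcp_pos']
    M=(W[...,2]>28)&(W[...,2]<40);d=W[...,:2]-p;r=np.hypot(d[...,0],d[...,1]);a=np.degrees(np.arctan2(d[...,1],d[...,0]))
    m=M&(r>32)&(r<37)
    print('disc counts',[(x,int((m&(a>=x)&(a<x+1.5)).sum())) for x in np.arange(-10,45,1.5)])
E
python3 -c "
from h import *
arc([-.0268,-.0158],[2,4,6,8,10])"
```

```text
2 [ 0.0005 -0.0009]
4 [ 0.001  -0.0019]
6 [ 0.0015 -0.0029]
8 [ 0.0019 -0.0039]
10 [ 0.0023 -0.0049]
```

```bash
python3 -m creep '[[0,0,-2,0.0005,-0.0009,0,0],[0,0,-4,0.001,-0.0019,0,0],[0,0,-6,0.0015,-0.0029,0,0],[0,0,-8,0.0019,-0.0039,0,0],[0,0,-10,0.0023,-0.0049,0,0],[0,0,-10,0.0023,-0.0049,0,0],[0,0,-10,0.0023,-0.0049,0,0]]'
python3 - <<'E'
from h import *
to([542.2,-64,14],20.5);c=save('wrist','w10.png');s=get_state();wmeas(c,s);notch(c,s,[542.2,-64])
print(c['image'][196:226,185:260:3].sum(2)[::3])
E
```

```text
time_s: 12.3
tcp_pos: [571.6, -74.7, 14.3]
tool_rot: [-3.129, -0.285, 0.0]
contact_force: [-0.2, -1.2, 0.0]
finger_gap: 0.3
grasp_force: 0.4
tool x yaw 10.42 tilt [-0.  0. -1.] tcp [571.6 -74.7  14.3] shift [-0.0269 -0.0158  0.0003] rz -10.08
red [212 172  12  26 186] [217.4 184.7] [590.6 -45.7  18. ]
stud [217 207  12  12 112] [222.4 212.5] [584.7 -53.2  48. ]
disc counts [(np.float64(-10.0), 10), (np.float64(-8.5), 14), (np.float64(-7.0), 10), (np.float64(-5.5), 14), (np.float64(-4.0), 15), (np.float64(-2.5), 14), (np.float64(-1.0), 7), (np.float64(0.5), 10), (np.float64(2.0), 10), (np.float64(3.5), 14), (np.float64(5.0), 12), (np.float64(6.5), 12), (np.float64(8.0), 0), (np.float64(9.5), 0), (np.float64(11.0), 0), (np.float64(12.5), 0), (np.float64(14.0), 0), (np.float64(15.5), 0), (np.float64(17.0), 0), (np.float64(18.5), 0), (np.float64(20.0), 0), (np.float64(21.5), 0), (np.float64(23.0), 0), (np.float64(24.5), 0), (np.float64(26.0), 1), (np.float64(27.5), 20), (np.float64(29.0), 17), (np.float64(30.5), 17), (np.float64(32.0), 17), (np.float64(33.5), 17), (np.float64(35.0), 11),
[... 493 characters left out ...]
16 215 216 218 181 178 215 218 215 213
  214 216 213 219 217 218 216]
 [235 341 215 216 216 215 216 215 215 216 216 115  64  61  86 213 213 210
  215 217 219 216 222 218 216]
 [255 376 215 216 217 215 215 213 214 216 206  60  68  69  63 198 213 216
  217 218 218 218 219 217 214]
 [349 284 217 213 214 213 212 213 214 215 207  63  67  67  63 206 213 217
  220 220 221 223 221 215 218]
 [298 218 213 215 218 213 217 218 211 223 214  85  65  63 106 213 216 220
  246 252 223 219 219 220 221]
 [235 213 214 212 214 218 219 249 220 219 202 213 186 185 212 216 234 298
  305 302 307 301 271 232 221]
 [228 215 216 219 219 263 309 307 308 298 197 215 213 215 211 209 221 241
  146 100 271 270 272 272 281]]
```

The dark blob is now the pin (px (222,212)), sitting inside the notch. The notch centre is about 17.5° against 20.5°, so I'll do 3° more and then check.

```bash
python3 -m creep '[[0,0,-1,0.0003,-0.0005,0,0],[0,0,-2,0.0005,-0.0009,0,0],[0,0,-3,0.0008,-0.0014,0,0],[0,0,-3,0.0008,-0.0014,0,0],[0,0,-3,0.0008,-0.0014,0,0]]'
python3 -m creep '[[0,0,0,0,0.005,0,0],[0,0,0,0,0.01,0,0],[0,0,0,0,0.015,-0.02,0],[0,0,0,0,0.02,-0.05,0],[0,0,0,-0.01,0.03,-0.09,0],[0,0,0,-0.02,0.04,-0.115,0],[0,0,0,-0.02,0.04,-0.115,0],[0,0,0,-0.02,0.04,-0.115,0],[0,0,0,-0.02,0.04,-0.115,0]]'
python3 - <<'E'
from h import *
p=[542.2,-64];to([*p,50],20.5);c=save('wrist','w11.png');s=get_state();wmeas(c,s);notch(c,s,p)
cv2.imwrite('pics/w11c.png',cv2.resize(c['image'][130:230,150:310,::-1],None,fx=5,fy=5,interpolation=cv2.INTER_CUBIC))
E
```

```text
time_s: 12.85
tcp_pos: [572.2, -73.1, 14.3]
tool_rot: [-3.12, -0.369, -0.0]
contact_force: [-0.2, -0.9, 0.7]
finger_gap: 0.4
grasp_force: 0.5
time_s: 13.75
tcp_pos: [561.2, -116.0, 127.7]
tool_rot: [-3.118, -0.369, 0.003]
contact_force: [-0.9, 0.6, -0.6]
finger_gap: 0.5
grasp_force: 0.0
tool x yaw 13.49 tilt [-0.002  0.001 -1.   ] tcp [ 561.2 -116.   127.7] shift [-0.0062 -0.0549  0.0778] rz -7.01
red [193 129   6  15  54] [195.5 135.6] [590.4 -45.2  18. ]
stud [195 151   6   6  31] [197.4 153.5] [579.2 -55.9  48. ]
stud [189 162  12  11  97] [194.5 167.3] [566.5 -55.7  48. ]
brass [188 185  21  21 317] [198.1 195.4] [542.6 -64.   50. ]
disc counts [(np.float64(-10.0), 5), (np.float64(-8.5), 6), (np.float64(-7.0), 6), (np.float64(-5.5), 3), (np.float64(-4.0), 7), (np.float64(-2.5), 5), (np.float64(-1.0), 6), (np.float64(0.5), 7), (np.float64(2.0), 5), (np.float64(3.5), 7), (np.float64(5.0), 5), (np.float64(6.5), 5), (np.float64(8.0), 4), (np.float64(9.5), 4), (np.float64(11.0), 0), (np.float64(12.5), 0), (np.float64(14.0), 0), (np.float64(15.5), 0), (np.float64(17.0), 0), (np.float64(18.5), 0), (np.float64(20.0), 0), (np.float64(21.5), 0), (np.float64(23.0), 0), (np.float64(24.5), 0), (np.float64(26.0), 0), (np.float64(27.5), 0), (np.float64(29.0), 0), (np.float64(30.5), 1), (np.float64(32.0), 8), (np.float64(33.5), 7), (np.float64(35.0), 6), (np.float64(36.5), 6), (np.float64(38.0), 4), (np.float64(39.5), 5), (np.float64(41.0), 4), (np.float64(42.5), 4), (np.float64(44.0), 7)]
```

View pics/w11c.png

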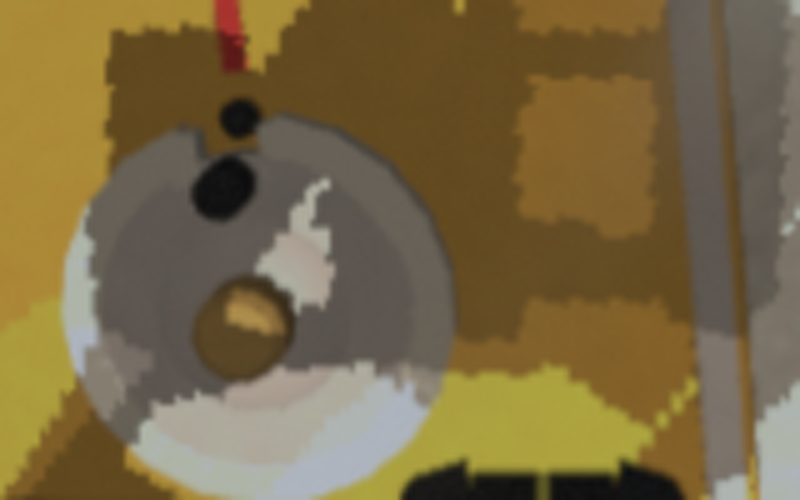

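The pin (crop (240,118)) sits between the notch edges (200–258). Allowing for the height parallax of about 11 crop px, it is centred, and the numbers agree: notch 21°, mark about 21°. Next I'll move over the hub and press gently with force checks.

```bash
python3 -m creep '[[0,0,0,-0.002,-0.02,0,0],[0,0,0,-0.004,-0.04,0,0],[0,0,0,-0.0062,-0.055,0,0],[0,0,0,-0.0062,-0.055,0.03,0],[0,0,0,-0.0062,-0.055,0.06,0],[0,0,0,-0.0062,-0.055,0.08,0],[0,0,0,-0.0062,-0.055,0.092,0],[0,0,0,-0.0062,-0.055,0.096,0],[0,0,0,-0.0062,-0.055,0.096,0],[0,0,0,-0.0062,-0.055,0.096,0],[0,0,0,-0.0062,-0.055,0.096,0]]'
python3 -c "
from h import *
to([542.4,-64,20],20.5);print(get_state()['contact_force'])"
```

```text
time_s: 14.9
tcp_pos: [544.1, -64.9, 34.5]
tool_rot: [3.119, 0.369, 0.003]
contact_force: [-1.0, 0.3, -0.6]
finger_gap: 0.5
grasp_force: 0.0
tool x yaw 13.49 tilt [ 0.002 -0.001 -1.   ] tcp [544.1 -64.9  34.5] shift [-0.0015 -0.0013  0.0145] rz -7.01
[-1.02697477  0.25747359 -0.59438729]
```

```bash
python3 -m creep '[[0,0,0,-0.001,-0.001,0.002,0],[0,0,0,-0.001,-0.001,0.004,0],[0,0,0,-0.001,-0.001,0.006,0],[0,0,0,-0.001,-0.001,0.007,0],[0,0,0,-0.001,-0.001,0.008,0],[0,0,0,-0.001,-0.001,0.008,0],[0,0,0,-0.001,-0.001,0.008,0]]'
```

```text
time_s: 15.6
tcp_pos: [542.0, -63.9, 25.3]
tool_rot: [-3.12, -0.369, 0.0]
contact_force: [0.3, -0.5, 0.1]
finger_gap: 0.4
grasp_force: 0.0
```

```bash
python3 -m creep '[[0,0,0,0,0,0.001,0],[0,0,0,0,0,0.002,0],[0,0,0,0,0,0.002,0],[0,0,0,0,0,0.002,0]]'
```

```text
time_s: 16.0
tcp_pos: [541.9, -63.9, 23.3]
tool_rot: [-3.12, -0.369, 0.0]
contact_force: [-0.5, 0.2, 0.5]
finger_gap: 0.7
grasp_force: 0.0
```

```bash
for i in 1; do python3 -m creep '[[0,0,0,0,0,0.001,0],[0,0,0,0,0,0.002,0],[0,0,0,0,0,0.002,0],[0,0,0,0,0,0.002,0]]'; done
```

```text
time_s: 16.4
tcp_pos: [542.1, -63.9, 21.4]
tool_rot: [3.12, 0.369, 0.0]
contact_force: [0.5, -0.0, 0.0]
finger_gap: 0.2
grasp_force: 0.4
```

```bash
python3 -m creep '[[0,0,0,0,0,0.001,0],[0,0,0,0,0,0.002,0],[0,0,0,0,0,0.002,0],[0,0,0,0,0,0.002,0]]'
```

```text
time_s: 16.8
tcp_pos: [542.1, -63.9, 19.3]
tool_rot: [3.12, 0.369, 0.0]
contact_force: [0.7, 0.0, 0.8]
finger_gap: 0.5
grasp_force: 0.6
```

```bash
python3 -m creep '[[0,0,0,0,0,0.001,0],[0,0,0,0,0,0.002,0],[0,0,0,0,0,0.002,0],[0,0,0,0,0,0.002,0]]'
```

```text
time_s: 17.2
tcp_pos: [542.0, -63.9, 17.2]
tool_rot: [3.12, 0.369, 0.0]
contact_force: [0.5, -0.1, 1.7]
finger_gap: 0.5
grasp_force: 0.5
```

```bash
python3 -m creep '[[0,0,0,0,0,0.001,0],[0,0,0,0,0,0.002,0],[0,0,0,0,0,0.002,0],[0,0,0,0,0,0.002,0]]'
```

```text
time_s: 17.6
tcp_pos: [542.0, -63.9, 15.2]
tool_rot: [-3.12, -0.369, -0.0]
contact_force: [0.4, -0.0, 1.1]
finger_gap: 0.6
grasp_force: 0.5
```

```bash
cat >> h.py <<'E'
def face(c,s,p):
    P=wtool(c);W=Ro.from_rotvec(s['tool_rot']).apply(P.reshape(-1,3)).reshape(P.shape)+s['tcp_pos']
    d=W[...,:2]-p;r=np.hypot(d[...,0],d[...,1]);ok=(c['z_map']>0)&(W[...,2]<60)
    print('face z',np.median(W[ok&(r>29)&(r<36)&(W[...,2]>22)][:,2]).round(2),'board z',np.median(W[ok&(r>45)&(r<62)&(W[...,2]<26)][:,2]).round(2))
E
python3 - <<'E'
from h import *
p=[542.4,-64];s=get_state();c=save('wrist','w12.png');face(c,s,p);notch(c,s,p)
s11=dict(s);s11['tcp_pos']=np.array([561.2,-116,127.7]);s11['tool_rot']=np.array([-3.118,-.369,.003]);face(dict(np.load('pics/w11.npz')),s11,p)
E
```

```text
face z 27.72 board z 18.59
disc counts [(np.float64(-10.0), 7), (np.float64(-8.5), 1), (np.float64(-7.0), 5), (np.float64(-5.5), 3), (np.float64(-4.0), 4), (np.float64(-2.5), 4), (np.float64(-1.0), 4), (np.float64(0.5), 3), (np.float64(2.0), 7), (np.float64(3.5), 9), (np.float64(5.0), 5), (np.float64(6.5), 4), (np.float64(8.0), 4), (np.float64(9.5), 4), (np.float64(11.0), 0), (np.float64(12.5), 0), (np.float64(14.0), 0), (np.float64(15.5), 0), (np.float64(17.0), 0), (np.float64(18.5), 0), (np.float64(20.0), 0), (np.float64(21.5), 0), (np.float64(23.0), 0), (np.float64(24.5), 0), (np.float64(26.0), 0), (np.float64(27.5), 0), (np.float64(29.0), 0), (np.float64(30.5), 3), (np.float64(32.0), 4), (np.float64(33.5), 2), (np.float64(35.0), 2), (np.float64(36.5), 4), (np.float64(38.0), 4), (np.float64(39.5), 8), (np.float64(41.0), 3), (np.float64(42.5), 8), (np.float64(44.0), 9)]
face z 34.74 board z 18.75
```

The rose is going down: its face has dropped about 7 mm, from 34.7 to 27.7. I'll press the remainder in small steps.

```bash
python3 -m creep '[[0,0,0,0,0,0.0005,0],[0,0,0,0,0,0.001,0],[0,0,0,0,0,0.001,0],[0,0,0,0,0,0.001,0]]'
```

```text
time_s: 18.05
tcp_pos: [542.0, -63.9, 14.3]
tool_rot: [3.12, 0.369, -0.0]
contact_force: [0.1, 0.2, 2.0]
finger_gap: 0.3
grasp_force: 1.0
```

```bash
python3 -m creep '[[0,0,0,0,0,0.0005,0],[0,0,0,0,0,0.0005,0],[0,0,0,0,0,0.0005,0]]'
```

```text
time_s: 18.35
tcp_pos: [542.0, -63.9, 14.0]
tool_rot: [3.12, 0.369, 0.0]
contact_force: [-0.8, -0.9, 5.2]
finger_gap: 0.3
grasp_force: 2.2
```

```bash
python3 -m creep '[[0,0,0,0,0,0.0005,0],[0,0,0,0,0,0.0005,0],[0,0,0,0,0,0.0005,0]]'
```

```text
time_s: 18.65
tcp_pos: [542.1, -63.9, 13.9]
tool_rot: [3.12, 0.369, 0.0]
contact_force: [-2.9, 1.2, 9.1]
finger_gap: 0.2
grasp_force: 4.2
```

```bash
python3 -m creep '[[0,0,0,0,0,0.0005,0],[0,0,0,0,0,0.0005,0],[0,0,0,0,0,0.0005,0]]'
python3 - <<'E'
from h import *
p=[542.4,-64];s=get_state();c=save('wrist','w13.png');face(c,s,p)
E
```

```text
time_s: 18.95
tcp_pos: [542.2, -63.9, 13.8]
tool_rot: [3.12, 0.369, 0.0]
contact_force: [-3.5, 0.5, 12.2]
finger_gap: 0.5
grasp_force: 6.2
face z 26.49 board z 18.59
```

It is seated: the force rises without further travel and the face is 7.9 mm above the board, which is the disc's thickness. I'll release straight up and verify.

```bash
python3 -m creep '[[0,0,0,0,0,-0.002,0],[0,0,0,0,0,-0.005,0],[0,0,0,0,0,-0.015,0],[0,0,0,0,0,-0.04,0],[0,0,0,0,0.03,-0.08,0],[0,0,0,0,0.06,-0.12,0],[0,0,0,0,0.06,-0.12,0],[0,0,0,0,0.06,-0.12,0],[0,0,0,0,0.06,-0.12,0],[0,0,0,0,0.06,-0.12,0]]'
python3 - <<'E'
from h import *
p=[542.4,-64];s=get_state();c=save('wrist','w14.png');face(c,s,p);wmeas(c,s,8);print(s['contact_force'])
P=wtool(c);W=Ro.from_rotvec(s['tool_rot']).apply(P.reshape(-1,3)).reshape(P.shape)+s['tcp_pos']
r=np.hypot(W[...,0]-p[0],W[...,1]-p[1]);print('hub z',np.median(W[(r<6)][:,2]))
a=dict(np.load('pics/scene1.npz'))['image'];b=save('scene','scene14.png')['image']
D=cv2.absdiff(a,b).sum(2)
for n,(u,v) in dict(tin=(238,175),bottle=(149,308),mould=(280,240)).items():print(n,np.median(D[v-15:v+15,u-10:u+10]),D[v-15:v+15,u-10:u+10].max())
E
```

```text
time_s: 20.0
tcp_pos: [554.6, -121.0, 131.1]
tool_rot: [-3.118, -0.37, 0.004]
contact_force: [-0.6, -0.3, -0.7]
finger_gap: 0.3
grasp_force: 0.0
face z 26.63 board z 18.74
red [191 121   5  15  58] [192.9 128.1] [590.2 -45.6  18. ]
stud [192 142   7   7  35] [194.9 144.9] [577.8 -55.1  40. ]
stud [188 152  11  11  84] [193.4 157.2] [566.3 -55.9  40. ]
brass [187 175  20  20 299] [196.8 184.5] [542.3 -64.3  42. ]
[-0.63000242 -0.30181283 -0.72462325]
hub z 260.3749949288165
tin 37.0 99
bottle 47.0 139
mould 77.0 100
```

```bash
python3 -c "
from plant import *
print(finish_job())"
```

```text
the job is handed in; nothing more can be done
None
```

The rose is turned to the pin, pressed fully home (its face sits 7.9 mm above the board after release) and let go. The job was handed in at about 20 s, with the peak press about 12 N. The tin, bottle and moulding were never approached, though the before/after scene comparison was inconclusive (the pixels differed, likely the arm's shadow). I viewed 11 pictures, one over your limit of 10.

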